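# Lock the decorating wheel

## Robot

A 6-joint arm with a two-finger parallel gripper is mounted at the origin on the work surface. World frame = base frame: x ahead of the robot, y to its left, z up, the work surface at z = 0. Lengths are in m, angles in degrees, forces in N, time in s.
With the tool pointing down it reaches from about 0.4 to 0.825 m from the base axis. Payload 7 kg.
Tool frame: the origin (TCP) lies on the centre line of the jaws, within the pads' length; the fingertips stand 8 mm ahead of it and the grasp point (between the pads) lies 11 mm behind it; z points along the fingers, y is the line along which they close (so a half turn about z gives the same grasp; the last joint's range is limited). The gripper opens to 88 mm and grips with 3 to 60 N. Pads are 19 mm wide; open, the fingers measure 130 mm over their backs; the gripper's body (78 mm by 193 mm) begins 47 mm behind the grasp point.
Start: joints at [16.507, 20.546, 0.682, 0, -70.136, -16.507], TCP at [0.675, -0, 0.235] pointing down, gripper open.
Joint ranges: [-176.03, 176.03], [-82.01, 121.73], [-58.28, 71.71], [-173.87, 95.51], [-174.79, -0.11], [-173.66, 173.66]. Speed limits (degrees/s): [136.94, 136.94, 172.46, 180, 180, 180].

## Interface

Orientations are given as [roll, pitch, yaw] about the fixed x, y, z axes, in that order (R = Rz(yaw) Ry(pitch) Rx(roll)).
In Python, from plant import telemetry, viewer, close_job, models gives the robot as it stands.
- The arm moves only by the shell command python3 -m handwheel 'ROWS' [FORCE]. ROWS is JSON, a list of rows, each an object with "grip": the closure, from -1 (fully open) to 1 (shut); "travel": the shift along the tool's x, y, z as a fraction of full scale, a list of three; "spin": the turn about the tool's z as a fraction of full scale. A call has 1 to 8 rows; each row shifts and turns the commanded pose from where the row before left it, along the tool's axes as they then stand; what a row does not reach is not made up. Full scale, the value 1, is 0.025 m for a shift and 5 degrees for a turn. A row lasts 1/8 s, in which the tool goes at most 62.5 mm and 10.7 degrees, less where a joint would pass 70% of its speed; a pose out of reach is approached as far as the arm can. A call with a number of a shift or a turn outside -1 to 1 is refused whole. A call with a gripper value outside its range is refused whole. The fingers move at their own pace and stop on an object; FORCE is the grip in N (left out, the last holds). Time passes only in rows, so rows that do not move let the fingers close. It gives the time, the measured TCP pose, the force, the opening and the grip force at its end, in the units of the state.
- telemetry.get_state(): the state, without advancing time (a new reading comes with each control period).
- viewer.capture(name): name is "scene" or "side" or "wrist"; returns the picture (480x640x3 uint8, red, green, blue); there is no depth.
- viewer.calibration(name): a dict with "fx", "fy", "cx", "cy" (pixels), "T" (4x4, takes a point from camera to world coordinates); the wrist camera has in their place "T_tool_cam" (4x4, takes a point from camera to tool coordinates, whose origin is the TCP and whose axes are the flange's). Camera axes: x right, y down, z forward; pixel columns grow to the right and rows downward; lengths in m; the calibration is good to about 2 mm. The wrist camera is an equidistant fisheye: a pixel r from the principal point sees the ray r / f radians off the axis. A picture is of the moment at which its call begins: read the wrist's pose just before it. calibration takes no time and is no camera call.
- close_job(): hands the job in; it is judged then, once.
Trained networks look in the newest picture that a camera, given by its name, has taken for a name from the list of things; names that differ only in an ending like _2 or _b are one class to them, and where a whole thing is asked for, a point or a joint stands for the part that bears it (a point fixed in the world has none). Each returns a list of dicts, best first, with "p" (0 to 1); they miss things now and then, are a little off and sometimes report something else, mostly with a low value. They report only what shows in the picture. A call takes as long as a camera call.
- models.find_in(camera, thing): "position" ([column, row] in pixels, amid what is visible of it).
The state is a dict: "time_s": time; "joints": joint angles; "qd": joint speeds; "joint_torque": joint torques, N m; "tcp_pos": TCP position; "eef_rot": TCP orientation; "contact_force": force on the tool from outside, world axes, zero at the start; "moment": the same for the moment, N m; "gripper_width": finger opening in m; "gripper_force": force on a finger pad.
Only numpy, scipy, OpenCV 4.12 (cv2) and the standard library are available. Lean on these libraries where they do the work, as an engineer would, in place of code of your own. Each camera call takes 0.05 s, during which the arm holds its last target. There are 200 camera calls.

## Task

Lock the potter's decorating wheel so the bowl on it can be painted: with the outside of your fingers push the wheel round by its upright red peg until the slot in its rim (between the two brass blocks) faces the steel locking bar, then push the bar by its upright yellow tab all the way home into the slot. Nothing is to be gripped or lifted: the bowl stays sitting in the middle of the wheel, and the glaze jar, the blue mug and the tiles stay where they stand.

Things in the scene. Friction and masses are not known exactly. Their poses are not given: they have to be found in the camera images.
- stand: Fixed grey stand of the wheel (turntable). Origin on the table at the vertical axle; z up, +y points level from the axle to the locking bar, which slides along y. Foot 170 mm across; a flat arm 50 mm wide, 10 mm high carries the bar's guide, a post 34 mm wide, 12 mm thick, 141 mm from the axle, top 68 mm above the table. Beyond 150 mm from the axle it leaves the table free.
- axis (a point): Point on the wheel's axle at the wheel's top face, 64 mm above the table.
- wheel (a joint): Angle of the wheel (rad): 0 when the slot faces the bar, growing counterclockwise from above. It starts at 0.5 to 1.6, so turn it clockwise. Aluminium disc 245 mm across, 14 mm thick, top face 64 mm above the table. Light friction (a push of about 1.3 N at the peg); it stays where it is left and turns about 3 rad to either side of 0.
- slot_mouth (a point): Middle of the open mouth of the slot, at the rim on the wheel's top face, 122.5 mm from the axle. The slot runs radially inward, 18 mm wide, 27 mm deep, through the full thickness, between two brass blocks each 16 mm wide.
- peg_top (a point): Centre of the top of the upright red peg fixed to the wheel: 16 mm across, from 64 to 104 mm above the table, 92 mm from the axle. From above the peg is 150 degrees (2.618 rad) counterclockwise of the slot: with the slot facing the bar it stands at -120 degrees in the stand's frame (x axis 0, y axis 90 degrees).
- lock_bar (a joint): Travel of the locking bar (m): 0 drawn back (its start), 0.034 fully home at its stop. It slides straight to the axle with about 2 N of friction and stays where it is left. After about 11 mm it meets the wheel's rim and goes on only where the slot is; the rounded nose finds its way in if the slot is within about 4 mm of the bar's line.
- bar_nose (a point): Top of the tip of the bar's rounded nose, 134 mm from the axle when drawn back. The bar is steel, 12 mm wide, 10 mm thick, 60 mm long, its centre line 57 mm above the table.
- bar_tab (a point): Top centre of the upright yellow tab at the bar's outer end, 97 mm above the table; 189 mm from the axle when drawn back, 155 mm when home. The tab is 36 mm wide across the bar, 10 mm thick along it, and stands from 52 to 97 mm above the table; push its face that looks away from the wheel.
- bowl: Loose white bowl, 90 mm across the rim, 36 mm high, standing in the middle of the wheel and turning with it. Origin at the centre of its underside, 64 mm above the table.
- glaze_jar: Loose lidded amber jar, 68 mm across, 85 mm high; origin at the centre of its underside.
- mug: Loose blue cup, 76 mm across, 75 mm high; origin at the centre of its underside.
- tiles: Loose pair of cream tiles lying one on the other, 94 by 93 mm, 20 mm high, one piece; origin at the centre of its underside.

How it is judged:
By the outcome, as a careful person would: the job done as asked, in the order asked, and still so for the second after the job is handed in, with the robot touching nothing.
It also fails if it takes over 58 s, if anything falls off the work surface, if the arm or the gripper's body presses on something with over 40 N, if the wrist force passes 120 N, or if a joint passes its speed limit or range.

## Working session

There is one attempt and no reset: what is moved stays moved. The work goes in short steps, Python scripts to look and compute and a shell command to move; the robot and the scene stay as the last step left them, time stands still between calls to the robot, and variables do not carry over. Pictures are saved under pics/ and viewed, at most 10 in all, crops included, and the job is handed in when it is done.

```bash
mkdir -p pics; cat > h.py <<'E'
import numpy as np, cv2
from plant import telemetry, viewer, models
def px(cam,thing,n=2):
    return [(np.round(d["position"],1).tolist(),round(d["p"],2)) for d in models.find_in(cam,thing)[:n]]
def ray(cam,uv):
    c=viewer.calibration(cam);T=np.array(c["T"])
    d=T[:3,:3]@np.array([(uv[0]-c["cx"])/c["fx"],(uv[1]-c["cy"])/c["fy"],1])
    return T[:3,3],d
def atz(cam,uv,z):
    o,d=ray(cam,uv); return (o+d*(z-o[2])/d[2]).round(4)
def proj(cam,P):
    c=viewer.calibration(cam);T=np.array(c["T"]);q=T[:3,:3].T@(np.array(P)-T[:3,3])
    return [c["fx"]*q[0]/q[2]+c["cx"],c["fy"]*q[1]/q[2]+c["cy"]]
E
python3 - <<'E'
from h import *
Z=dict(peg_top=.104,slot_mouth=.064,bar_nose=.062,bar_tab=.097,bowl=.09,axis=.064,stand=.03,glaze_jar=.045,mug=.04,tiles=.015)
for c in("scene","side"):
    im=viewer.capture(c);cv2.imwrite(f"pics/{c}0.png",im[:,:,::-1])
    for t in Z:
        for uv,p in px(c,t): print(c,t,uv,p,atz(c,uv,Z[t]))
s=telemetry.get_state();print(s["time_s"],s["tcp_pos"],s["eef_rot"])
E
```

```text
scene peg_top [280.7, 224.7] 0.83 [ 0.6404 -0.0945  0.104 ]
scene slot_mouth [280.6, 223.9] 0.79 [ 0.5983 -0.0988  0.064 ]
scene bar_nose [381.0, 204.1] 0.68 [0.5428 0.092  0.062 ]
scene bar_tab [383.4, 205.9] 0.74 [0.5861 0.0877 0.097 ]
scene bar_tab [284.2, 222.8] 0.41 [ 0.6288 -0.0893  0.097 ]
scene bowl [285.9, 198.5] 0.88 [ 0.5576 -0.0895  0.09  ]
scene axis [285.7, 221.6] 0.92 [ 0.5923 -0.0897  0.064 ]
scene axis [382.3, 206.2] 0.41 [0.551  0.0933 0.064 ]
scene stand [290.9, 221.5] 0.97 [ 0.5575 -0.0825  0.03  ]
scene stand [381.5, 204.2] 0.41 [0.508  0.1003 0.03  ]
scene glaze_jar [252.7, 314.1] 0.91 [ 0.7809 -0.1351  0.045 ]
scene mug [378.7, 280.3] 0.78 [0.7108 0.0721 0.04  ]
scene tiles [384.9, 205.4] 0.6 [0.4953 0.1105 0.015 ]
side peg_top [378.5, 259.3] 0.94 [ 0.5329 -0.03    0.104 ]
side peg_top [335.7, 321.7] 0.31 [0.5357 0.1048 0.104 ]
side slot_mouth [378.6, 256.4] 0.82 [ 0.5475 -0.0714  0.064 ]
side bar_tab [334.9, 323.3] 0.86 [0.5376 0.1032 0.097 ]
side bowl [375.6, 232.0] 0.75 [ 0.5669 -0.0964  0.09  ]
side axis [369.3, 262.2] 0.57 [ 0.5554 -0.052   0.064 ]
side stand [368.3, 262.4] 0.92 [ 0.5675 -0.0801  0.03  ]
side glaze_jar [283.6, 199.1] 0.82 [ 0.7751 -0.1356  0.045 ]
side mug [250.5, 287.6] 0.85 [0.7068 0.073  0.04  ]
side tiles [400.6, 187.4] 0.81 [ 0.6041 -0.3173  0.015 ]
1.1 [ 6.74967921e-01 -3.56294159e-05  2.34536370e-01] [ 1.79996675e+02 -1.57212942e-03 -9.00012224e+01]
```

View pics/scene0.png

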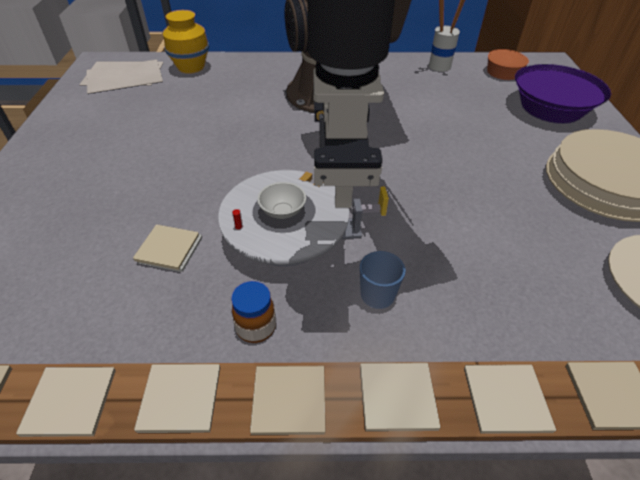

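View pics/side0.png

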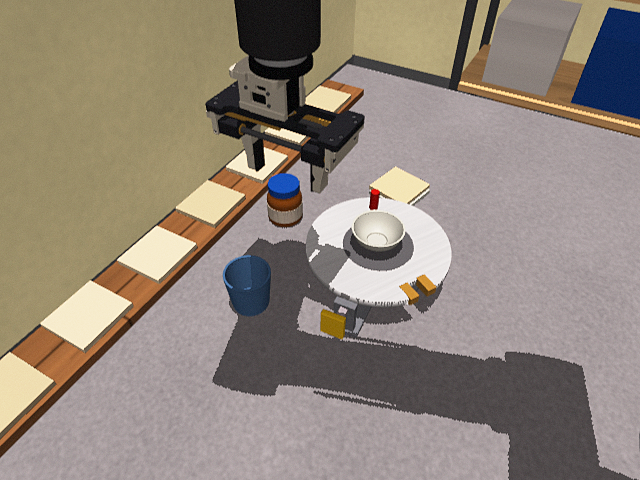

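The scene view shows the red peg at about (238,212), the yellow tab at (384,200) and the bowl at (283,205). In the side view the peg is at (375,193), the tab at (333,322), and the brass blocks at (409,292) and (426,284), which puts the slot at (417,289). I'll refine these by colour.

```bash
cat > m.py <<'E'
from h import *
def blob(im,kind,roi):
    h=cv2.cvtColor(im,cv2.COLOR_RGB2HSV).astype(int);H,S,V=h[...,0],h[...,1],h[...,2]
    m={'red':((H<6)|(H>174))&(S>170)&(V>60),'yel':(H>20)&(H<28)&(S>190)&(V>60),'brass':(H>12)&(H<=20)&(S>150)&(V>60),'wheel':(S<40)&(V>170)}[kind]
    M=np.zeros(m.shape,np.uint8);x0,y0,x1,y1=roi;M[y0:y1,x0:x1]=m[y0:y1,x0:x1];return M
def tri(ua,ub):
    A=[];b=[]
    for c,u in(("scene",ua),("side",ub)):
        o,d=ray(c,u);d=d/np.linalg.norm(d);P=np.eye(3)-np.outer(d,d);A.append(P);b.append(P@o)
    return np.linalg.lstsq(np.vstack(A),np.hstack(b),rcond=None)[0].round(4)
E
python3 - <<'E'
from m import *
R={'scene':(200,150,420,270),'side':(290,170,470,350)}
cen={}
for c in R:
    im=cv2.imread(f"pics/{c}0.png")[:,:,::-1].copy()
    for k in('red','yel','brass'):
        n,l,st,ce=cv2.connectedComponentsWithStats(blob(im,k,R[c]))
        for i in range(1,n):
            if st[i,4]>12:
                print(c,k,st[i].tolist(),ce[i].round(1))
                if k!='brass': cen.setdefault((c,k),ce[i])
    for k in('red','yel'):pass
    for x in('top',):pass
print({k:tri(cen['scene',k],cen['side',k]) for k in('red','yel')})
# wheel outline, side view: rim points -> z=.064 circle fit of known radius
im=cv2.imread("pics/side0.png")[:,:,::-1].copy()
print('brass slot',atz('side',(417.5,288.5),.066))
E
python3 - <<'E'
from h import *
im=cv2.imread("pics/side0.png");cv2.imwrite("pics/sc.png",cv2.resize(im[160:360,280:480],(800,800),interpolation=cv2.INTER_CUBIC)[:600] if 0 else cv2.resize(im[170:350,270:480],(700,600),interpolation=cv2.INTER_CUBIC))
E
```

```text
scene red [233, 210, 8, 19, 108] [236.9 218.6]
scene yel [380, 187, 8, 20, 68] [383.4 195.2]
scene brass [301, 173, 10, 7, 51] [306.3 176.5]
side red [369, 189, 11, 20, 155] [374.  198.5]
side yel [321, 310, 25, 29, 527] [332.4 323.6]
side brass [291, 203, 7, 6, 14] [294.9 205.7]
side brass [416, 275, 20, 21, 262] [425.5 285.1]
side brass [400, 283, 19, 22, 202] [410.1 292.9]
{'red': array([ 0.6069, -0.1755,  0.0871]), 'yel': array([0.5437, 0.0954, 0.084 ])}
brass slot [ 0.4661 -0.0374  0.066 ]
```

View pics/sc.png

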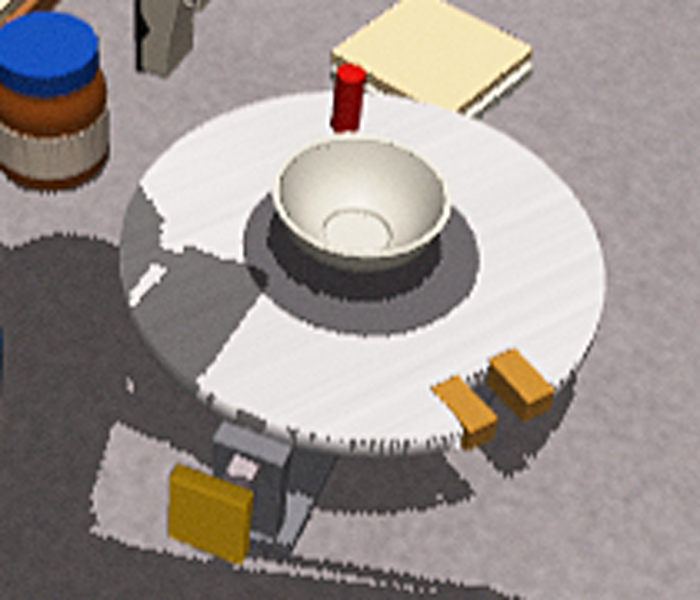

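```bash
python3 - <<'E'
from m import *
from scipy.optimize import least_squares
f=lambda p:(270+p[0]*.3,170+p[1]*.3)
rim=[(120,235),(140,180),(225,117),(350,90),(440,98),(560,180),(604,270),(380,447),(300,437)]
R=np.array([atz('side',f(p),.064)[:2] for p in rim])
peg=np.array([.6069,-.1755]);tab=np.array([.5437,.0954]);sl=atz('side',(417.8,289),.068)[:2]
u=lambda a:np.array([np.cos(a),np.sin(a)])
def F(v):
    c=v[:2];y=v[2];w=v[3]
    return np.hstack([np.linalg.norm(R-c,axis=1)-.1225, (c+.189*u(y+np.pi/2)-tab),(c+.092*u(y+w-2*np.pi/3)-peg),(c+.109*u(y+w+np.pi/2)-sl)])
s=least_squares(F,[.56,-.09,0,1],loss='soft_l1',f_scale=.003)
print(s.x,np.degrees(s.x[2:]),(s.fun*1000).round(1))
np.save('fit.npy',s.x)
E
```

```text
[ 0.55958547 -0.09431946  0.0835915   0.94492259] [ 4.78944035 54.14007643] [-0.3  0.8 -0.6  4.1  9.7  1.   0.5  1.9  2.1  0.1 -1.4 -2.8  0.7  1.2
 -3.1]
```

```bash
python3 -m handwheel '[{"grip":1,"travel":[0.9,0,0],"spin":0},{"grip":1,"travel":[0.9,0,0],"spin":0},{"grip":1,"travel":[0.9,0,0],"spin":0},{"grip":1,"travel":[0.9,0,0],"spin":0},{"grip":1,"travel":[0.9,0,0],"spin":0},{"grip":1,"travel":[0.9,0,0],"spin":0},{"grip":1,"travel":[0.9,0.3,0],"spin":0},{"grip":1,"travel":[0.9,0.3,0],"spin":0}]' 20
python3 -m handwheel '[{"grip":1,"travel":[0,0,1],"spin":0},{"grip":1,"travel":[0,0,1],"spin":0},{"grip":1,"travel":[0,0,1],"spin":0},{"grip":1,"travel":[0,0,1],"spin":0},{"grip":1,"travel":[0,0,1],"spin":0},{"grip":1,"travel":[0,0,1],"spin":0},{"grip":1,"travel":[0,0,0],"spin":0}]'
python3 - <<'E'
from h import *
im=viewer.capture("side");cv2.imwrite("pics/s1.png",cv2.resize(im[130:370,240:480,::-1],(600,600)))
E
```

```text
time_s: 2.1
tcp_pos: [0.6593, -0.1815, 0.2345]
eef_rot: [180.0, 0.0, -90.0]
contact_force: [0.1, -0.2, 0.7]
gripper_width: 0.0132
gripper_force: 0.0
time_s: 2.98
tcp_pos: [0.6582, -0.1805, 0.0826]
eef_rot: [179.8, 0.0, -90.0]
contact_force: [-0.2, 0.1, -0.5]
gripper_width: 0.0003
gripper_force: 0.0
```

View pics/s1.png

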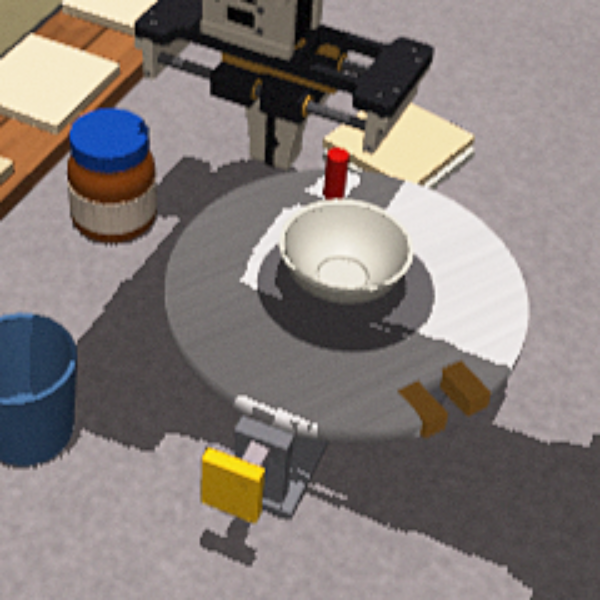

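The closed fingers now stand low on the +x side of the peg (crop 335,175), clear of the bowl and tiles. Next I push along −x.

```bash
python3 -m handwheel '[{"grip":1,"travel":[0,0.4,0],"spin":0},{"grip":1,"travel":[0,0.4,0],"spin":0},{"grip":1,"travel":[0.05,0.4,0],"spin":0},{"grip":1,"travel":[0.05,0.4,0],"spin":0},{"grip":1,"travel":[0,0.4,0],"spin":0},{"grip":1,"travel":[0,0.4,0],"spin":0},{"grip":1,"travel":[0,0.4,0],"spin":0},{"grip":1,"travel":[0,0.4,0],"spin":0}]'
python3 -m handwheel '[{"grip":1,"travel":[0,0.25,0],"spin":0},{"grip":1,"travel":[0,0.25,0],"spin":0},{"grip":1,"travel":[0,0.1,0],"spin":0},{"grip":1,"travel":[0,0,0],"spin":0}]'
python3 - <<'E'
from m import *
im=viewer.capture("side");cv2.imwrite("pics/s2.png",cv2.resize(im[130:370,240:480,::-1],(600,600)))
for k in('red','brass','yel'):
    n,l,st,ce=cv2.connectedComponentsWithStats(blob(im,k,(290,170,470,350)))
    print(k,[(st[i,4],ce[i].round(1)) for i in range(1,n) if st[i,4]>12])
E
```

```text
time_s: 4.03
tcp_pos: [0.5791, -0.1824, 0.0844]
eef_rot: [180.0, 0.0, -90.0]
contact_force: [0.9, -1.3, 0.8]
gripper_width: 0.0007
gripper_force: 0.8
time_s: 4.53
tcp_pos: [0.5646, -0.1825, 0.0845]
eef_rot: [180.0, -0.0, -90.0]
contact_force: [-0.5, -0.1, -0.4]
gripper_width: 0.0003
gripper_force: 0.1
red [(np.int32(173), array([411. , 208.9]))]
brass [(np.int32(116), array([405. , 175.2])), (np.int32(16), array([415.1, 187.8])), (np.int32(202), array([356.3, 292.7])), (np.int32(208), array([377.7, 296.9]))]
yel [(np.int32(509), array([332.6, 323.8]))]
```

View pics/s2.png

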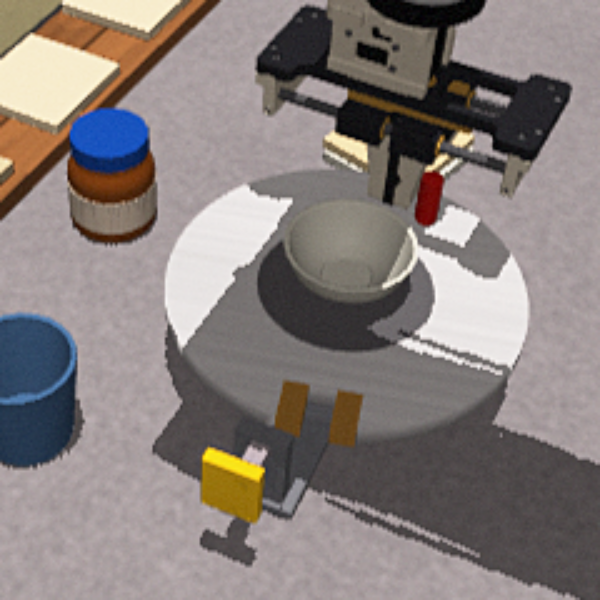

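```bash
cat > ang.py <<'E'
from m import *
def run(show=None):
    im=viewer.capture("side")
    if show: cv2.imwrite(show,cv2.resize(im[130:370,240:480,::-1],(600,600)))
    n,l,st,ce=cv2.connectedComponentsWithStats(blob(im,'brass',(310,240,470,350)))
    b=[ce[i] for i in range(1,n) if st[i,4]>60]
    v=np.load('fit.npy');s=atz('side',np.mean(b,0),.068)[:2]-v[:2]
    n,l,st,ce=cv2.connectedComponentsWithStats(blob(im,'red',(290,170,470,350)));i=1+np.argmax(st[1:,4])
    p=atz('side',ce[i],.087)[:2]-v[:2]
    a=lambda q:np.degrees(np.arctan2(q[1],q[0]))
    print('slot r',np.linalg.norm(s),'wheel by slot',a(s)-90-np.degrees(v[2]),'peg r',np.linalg.norm(p),'wheel by peg',a(p)+120-np.degrees(v[2]))
    return im
E
python3 - <<'E'
from ang import *
run();s=telemetry.get_state();print(s['tcp_pos'])
E
```

```text
slot r 0.11298005888734566 wheel by slot 11.180990704255446 peg r 0.0918060634777182 wheel by peg 11.740227595301672
[ 0.56472237 -0.18257413  0.08436786]
```

```bash
python3 -m handwheel '[{"grip":1,"travel":[0,0.2,0],"spin":0},{"grip":1,"travel":[0,0.2,0],"spin":0},{"grip":1,"travel":[0,0.2,0],"spin":0},{"grip":1,"travel":[0,0,0],"spin":0},{"grip":1,"travel":[0,0,0],"spin":0}]'
python3 - <<'E'
from ang import *
im=run();cv2.imwrite("pics/s3.png",cv2.resize(im[230:350,300:440,::-1],(700,600),interpolation=cv2.INTER_CUBIC))
v=np.load('fit.npy')
E
```

```text
time_s: 5.25
tcp_pos: [0.5495, -0.1827, 0.0844]
eef_rot: [179.9, -0.0, -90.0]
contact_force: [0.5, -0.3, -0.2]
gripper_width: 0.0001
gripper_force: 0.0
slot r 0.11279054100817347 wheel by slot 1.4637889481233053 peg r 0.09159211771128957 wheel by peg 1.530899514587997
```

View pics/s3.png

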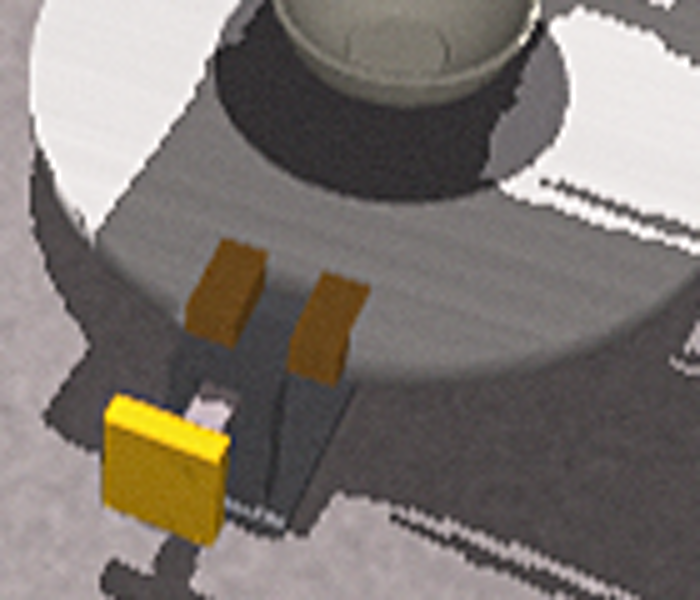

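```bash
python3 - <<'E'
from m import *
v=np.load('fit.npy');y=v[2];ex=np.array([np.cos(y),np.sin(y)]);ey=np.array([-ex[1],ex[0]])
for n,p,z in(('bar',(212,404),.062),('tabtop',(167,415),.097),('L inner corner',(268,252),.070),('L outer',(236,345),.070),('R inner',(320,273),.070),('R outer',(290,363),.070),('Lfar in',(224,240),.07),('Rfar in',(370,288),.07)):
    q=atz('side',(300+p[0]/5,230+p[1]/5),z)[:2]-v[:2];print(n,(1000*np.array([q@ex,q@ey])).round(1))
E
```

```text
bar [  2.1 150.2]
tabtop [  3.4 183.6]
L inner corner [ 6.7 94.3]
L outer [  2.  132.4]
R inner [-11.1  95.4]
R outer [-15.3 132. ]
Lfar in [21.2 95.5]
Rfar in [-27.3  94.5]
```

Both brass blocks are about aligned with the bar, but the slot still sits a few mm counterclockwise of the bar's line. One more small nudge of 4 mm.

```bash
python3 -m handwheel '[{"grip":1,"travel":[0,0.16,0],"spin":0},{"grip":1,"travel":[0,0,0],"spin":0},{"grip":1,"travel":[0,0,0],"spin":0}]'
python3 - <<'E'
from ang import *
im=run();cv2.imwrite("pics/s4.png",cv2.resize(im[230:350,300:440,::-1],(700,600),interpolation=cv2.INTER_CUBIC))
E
```

```text
time_s: 5.68
tcp_pos: [0.5459, -0.1825, 0.0846]
eef_rot: [180.0, -0.0, -90.0]
contact_force: [0.1, 0.7, -0.0]
gripper_width: 0.0003
gripper_force: 0.3
slot r 0.11312329380292427 wheel by slot -0.5891727595314968 peg r 0.09215870602017402 wheel by peg -0.43426518000046954
```

View pics/s4.png

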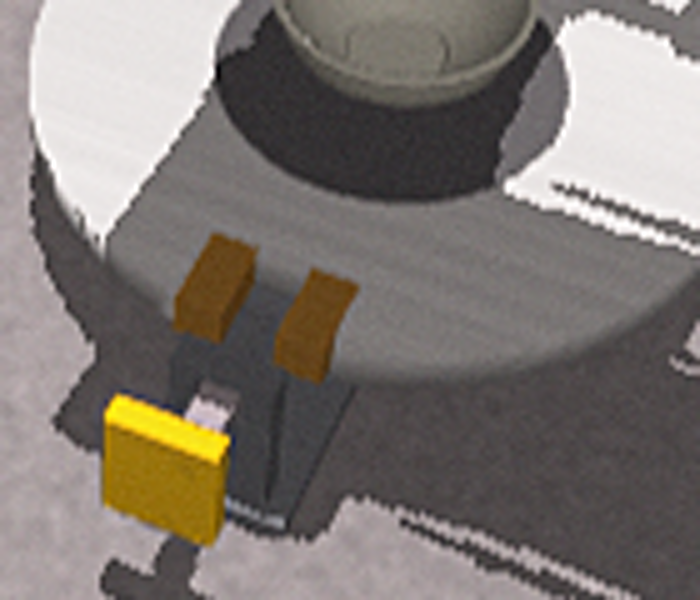

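The slot now lines up with the bar to within about 1 mm (target about −0.9°, measured −0.5°). I'll back off, rise, and go round to the outer side of the tab.

```bash
python3 -m handwheel '[{"grip":1,"travel":[0,-0.5,0],"spin":0},{"grip":1,"travel":[0,-0.5,0],"spin":0},{"grip":1,"travel":[0,0,-1],"spin":0},{"grip":1,"travel":[0,0,-1],"spin":0},{"grip":1,"travel":[0,0,-1],"spin":0},{"grip":1,"travel":[0,0,-0.4],"spin":0}]'
python3 -m handwheel '[{"grip":1,"travel":[-1,0.1,0],"spin":0},{"grip":1,"travel":[-1,0.1,0],"spin":0},{"grip":1,"travel":[-1,0.1,0],"spin":0},{"grip":1,"travel":[-1,0.1,0],"spin":0},{"grip":1,"travel":[-1,0.1,0],"spin":0},{"grip":1,"travel":[-1,0.1,0],"spin":0},{"grip":1,"travel":[-1,0.1,0],"spin":0},{"grip":1,"travel":[-1,0.1,0],"spin":0}]'
python3 -m handwheel '[{"grip":1,"travel":[-1,0.1,0],"spin":0},{"grip":1,"travel":[-1,0.1,0],"spin":0},{"grip":1,"travel":[-1,0.1,0],"spin":0},{"grip":1,"travel":[-1,0,0],"spin":0},{"grip":1,"travel":[-0.5,0,0],"spin":0},{"grip":1,"travel":[0,0,0],"spin":-0.8},{"grip":1,"travel":[0,0,0],"spin":0}]'
python3 - <<'E'
from ang import *
im=run()
n,l,st,ce=cv2.connectedComponentsWithStats(blob(im,'yel',(310,290,360,350)));print(st[1:],ce[1:])
E
```

```text
time_s: 6.48
tcp_pos: [0.5723, -0.1826, 0.1709]
eef_rot: [-179.9, -0.0, -90.0]
contact_force: [-0.3, 1.2, -0.5]
gripper_width: 0.0002
gripper_force: 0.0
time_s: 7.48
tcp_pos: [0.5509, 0.0184, 0.1688]
eef_rot: [179.9, -0.0, -90.0]
contact_force: [0.7, 0.4, 0.7]
gripper_width: 0.0005
gripper_force: 0.0
time_s: 8.35
tcp_pos: [0.5434, 0.1299, 0.1691]
eef_rot: [180.0, -0.0, -86.0]
contact_force: [-0.4, -0.2, -0.3]
gripper_width: 0.0005
gripper_force: 0.0
  return _methods._mean(a, axis=axis, dtype=dtype,
  ret = ret.dtype.type(ret / rcount)
Traceback (most recent call last):
  File "ang.py", line 7, in run
    v=np.load('fit.npy');s=atz('side',np.mean(b,0),.068)[:2]-v[:2]
                           ~~~^^^^^^^^^^^^^^^^^^^^^^^^^^
  File "h.py", line 10, in atz
    o,d=ray(cam,uv); return (o+d*(z-o[2])/d[2]).round(4)
        ~~~^^^^^^^^
  File "h.py", line 7, in ray
    d=T[:3,:3]@np.array([(uv[0]-c["cx"])/c["fx"],(uv[1]-c["cy"])/c["fy"],1])
                          ~~^^^
IndexError: invalid index to scalar variable.
```

The arm hides the wheel here, but the pose is as planned. Going down behind the tab, then starting the push.

```bash
python3 -m handwheel '[{"grip":1,"travel":[0,0,0.9],"spin":0},{"grip":1,"travel":[0,0,0.9],"spin":0},{"grip":1,"travel":[0,0,0.9],"spin":0},{"grip":1,"travel":[0,0,0.9],"spin":0},{"grip":1,"travel":[0,0,0],"spin":0}]'
python3 -m handwheel '[{"grip":1,"travel":[0.25,0,0],"spin":0},{"grip":1,"travel":[0.25,0,0],"spin":0},{"grip":1,"travel":[0.25,0,0],"spin":0},{"grip":1,"travel":[0.25,0,0],"spin":0},{"grip":1,"travel":[0.25,0,0],"spin":0}]'
python3 - <<'E'
from h import *
im=viewer.capture("side");a=im[230:350,270:430,::-1];b=viewer.capture("scene")[140:260,280:440,::-1]
cv2.imwrite("pics/s5.png",cv2.resize(np.hstack([a,b]),(800,300)))
E
```

```text
time_s: 9.02
tcp_pos: [0.5424, 0.129, 0.078]
eef_rot: [179.8, -0.1, -86.1]
contact_force: [0.1, -0.4, 0.1]
gripper_width: 0.0006
gripper_force: 0.0
time_s: 9.65
tcp_pos: [0.5461, 0.0987, 0.08]
eef_rot: [-179.9, 0.0, -86.0]
contact_force: [0.3, 2.9, 2.2]
gripper_width: 0.0005
gripper_force: 1.1
```

View pics/s5.png

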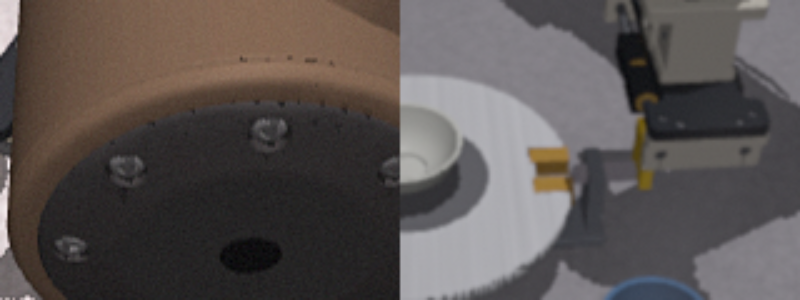

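In the scene view the fingers are on the tab's outer face (crop 640,165), and the slot between the blocks (550,170) lines up with the bar. I'll keep pushing.

```bash
python3 -m handwheel '[{"grip":1,"travel":[0.16,0,0],"spin":0},{"grip":1,"travel":[0.16,0,0],"spin":0},{"grip":1,"travel":[0.16,0,0],"spin":0}]'
python3 -m handwheel '[{"grip":1,"travel":[0.16,0,0],"spin":0},{"grip":1,"travel":[0.16,0,0],"spin":0}]'
python3 -m handwheel '[{"grip":1,"travel":[0.08,0,0],"spin":0},{"grip":1,"travel":[0,0,0],"spin":0}]'
```

```text
time_s: 10.12
tcp_pos: [0.5465, 0.0867, 0.0796]
eef_rot: [-180.0, 0.0, -86.0]
contact_force: [0.6, 3.1, 1.9]
gripper_width: 0.0006
gripper_force: 1.0
time_s: 10.38
tcp_pos: [0.5471, 0.0786, 0.0796]
eef_rot: [-180.0, 0.0, -86.0]
contact_force: [-0.6, 1.3, 1.8]
gripper_width: 0.0
gripper_force: 1.0
time_s: 10.62
tcp_pos: [0.547, 0.0765, 0.0794]
eef_rot: [180.0, -0.0, -86.0]
contact_force: [0.5, 1.4, -0.9]
gripper_width: 0.0003
gripper_force: 0.0
```

Force has stayed at about 2–3 N well past the rim, so the nose is in the slot. I'll go on until it meets the stop.

```bash
for i in 1; do :; done
python3 -m handwheel '[{"grip":1,"travel":[0.08,0,0],"spin":0},{"grip":1,"travel":[0.08,0,0],"spin":0}]'
python3 -m handwheel '[{"grip":1,"travel":[0.08,0,0],"spin":0},{"grip":1,"travel":[0,0,0],"spin":0}]'
python3 -m handwheel '[{"grip":1,"travel":[0.08,0,0],"spin":0},{"grip":1,"travel":[0,0,0],"spin":0}]'
```

```text
time_s: 10.88
tcp_pos: [0.5473, 0.0746, 0.0795]
eef_rot: [-180.0, 0.2, -86.0]
contact_force: [-7.2, 18.2, 3.4]
gripper_width: 0.0005
gripper_force: 9.7
time_s: 11.12
tcp_pos: [0.5473, 0.0745, 0.0796]
eef_rot: [-179.9, 0.3, -86.0]
contact_force: [-8.5, 22.6, 3.2]
gripper_width: 0.0009
gripper_force: 11.3
time_s: 11.38
tcp_pos: [0.5475, 0.0743, 0.0797]
eef_rot: [-179.9, 0.4, -86.0]
contact_force: [-11.9, 31.8, 4.9]
gripper_width: 0.0008
gripper_force: 16.4
```

The force rose sharply with the TCP about 0.169 m from the axle, which is where the stop should be. Now retreat, rise and look.

```bash
python3 -m handwheel '[{"grip":1,"travel":[-0.4,0,0],"spin":0},{"grip":1,"travel":[-1,0,0],"spin":0},{"grip":1,"travel":[-0.6,0,0],"spin":0},{"grip":1,"travel":[0,0,-1],"spin":0},{"grip":1,"travel":[0,0,-1],"spin":0},{"grip":1,"travel":[0,0,-1],"spin":0},{"grip":1,"travel":[0,0,-1],"spin":0}]'
python3 -m handwheel '[{"grip":1,"travel":[-1,-1,0],"spin":0},{"grip":1,"travel":[-1,-1,0],"spin":0},{"grip":1,"travel":[-1,-1,0],"spin":0},{"grip":1,"travel":[-1,-1,0],"spin":0},{"grip":1,"travel":[-1,-1,0],"spin":0},{"grip":1,"travel":[0,-1,0],"spin":0},{"grip":1,"travel":[0,-1,0],"spin":0},{"grip":1,"travel":[0,0,0],"spin":0}]'
python3 - <<'E'
from h import *
b=viewer.capture("scene");a=viewer.capture("side")
cv2.imwrite("pics/s6.png",cv2.resize(np.hstack([a[160:360,230:440,::-1],b[150:350,210:420,::-1]]),(800,380)))
for t in("mug","glaze_jar","tiles","bowl"):print(t,px("scene",t,1),px("side",t,1))
E
```

```text
time_s: 12.25
tcp_pos: [0.544, 0.1184, 0.1802]
eef_rot: [180.0, -0.0, -86.0]
contact_force: [1.5, 0.2, -0.7]
gripper_width: 0.0003
gripper_force: 0.0
time_s: 13.25
tcp_pos: [0.711, 0.2551, 0.178]
eef_rot: [179.9, -0.1, -86.1]
contact_force: [-0.3, -0.6, 0.1]
gripper_width: 0.0007
gripper_force: 0.0
mug [([379.9, 281.7], 0.85)] [([249.7, 288.2], 0.8)]
glaze_jar [([254.1, 313.5], 0.57)] [([280.8, 200.0], 0.83)]
tiles [([169.7, 247.6], 0.72)] [([401.0, 187.9], 0.74)]
bowl [([281.8, 198.5], 0.62)] [([378.8, 233.0], 0.69)]
```

View pics/s6.png

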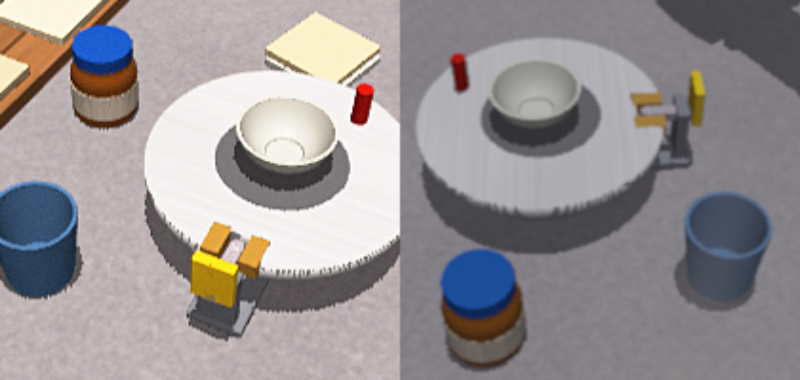

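The bar sits in the slot between the brass blocks (crop 655,110), with the tab close to the guide post. The bowl is centred, and the jar, mug and tiles have not moved.

```bash
python3 -c "from plant import close_job; print(close_job())"
```

```text
the job is handed in; nothing more can be done
None
```

The wheel is locked: I turned its slot to face the bar and pushed the bar home to its stop. The bowl is still in the middle, the jar, mug and tiles did not move, and the job was handed in with the arm clear at about 13 s of the 58 s allowed.

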